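Catch the idling brake disc with its locking pin

TASK

Take the square-headed locking pin out of the wooden tool block and lock the turning brake disc with it: rest the pin's tip lightly on the disc's face above the fixed slot to slow the disc until its square window comes round and catches on the pin, then push the pin gently through the window to the bottom of the slot, let go and leave it standing there with the disc held still. Do not press or knock the disc hard, touch it only with the pin, and leave the other tools and parts where they are.

Things in the scene. Friction and masses are not known exactly. Their poses are not given: they have to be found in the camera images.
- pin: Plain steel locking pin, 102 mm long, upright in one of the block's three holes (which one varies), its foot 10 mm above the bench. Round shank 10 mm thick, 68 mm long, foot chamfered 1.5 x 2 mm; above it a square head 20 x 20 mm, 34 mm tall, to grip. Origin at the centre of its foot, z up to the head, x and y square to the head's flats. About 0.14 kg.
- pin_tip (a point): Centre of the pin's foot (same point as the pin's origin).
- block: Wooden tool block, 60 x 210 x 40 mm, fixed on the bench. Origin at the centre of its underside; its y axis runs along the row of three holes, which lie at y = -75, 0 and +75 mm (11 mm diameter, 30 mm deep).
- punch: Bystander: dark steel punch with a round 15 mm body, 95 mm long, upright in the block.
- drift: Bystander: brass drift with a round red handle 28 mm thick, 103 mm long, upright in the block.
- stand: Fixed stand of the disc. Origin on the bench under the disc's upright axis. On its local +x side an aluminium block (52 to 118 mm off the axis, 46 mm wide, top 72 mm above the bench) reaches out from under the rim; in its top a radial slot 12 mm wide, 20 mm deep, from 59 to 111 mm off the axis, its outer end seen past the rim.
- slot (a point): The point on the slot's floor (52 mm above the bench) where the pin's foot must stand: 70 mm from the disc's axis, in the middle of the slot's width.
- disc_hole (a point): Centre of the disc's only window, level with the disc's flat top face (92 mm above the bench, 40 mm above the slot's floor, when not pressed). The window is a square hole 14 x 14 mm, its edge stained dark, through the 6 mm thick ring, 70 mm off the axis; it turns with the disc and passes right above slot once a turn.
- disc (a joint): Angle of the steel brake disc about its upright axis (rad, grows without limit, anticlockwise from above). Flat ring of 48 to 90 mm radius on five spokes, 0.7 kg. A weak slipping drive (0.065 N m) keeps it turning at about 3 rad/s, and again soon after it is let go. About 1 N of drag at the window's radius (some 1.5 N of pressing) stalls it; less slows it in proportion.
- spindle (a joint): Height of the sprung spindle that carries the disc (m): 0 when free, negative when the disc is pressed down. About 0.4 N per mm, 10 mm of travel down to a hard stop; it pushes the disc back up around a pin standing in the window.
- tin: Bystander: grey grease tin, 70 mm across, on the bench.
- puller: Bystander: green plastic gear puller lying on the bench.
- pad: Bystander: spare brake pad, 75 x 40 mm, lying on the bench.
- wrench: Bystander: steel wrench lying on the bench.
- hammer: Bystander: hammer lying on the bench.
There are look-alikes about, which are no part of the job. What is shaped like the pin but purple or turquoise is not meant.

How it is judged:
By the outcome, as a careful person would: the job done as asked, in the order asked, and still so for the second after the job is handed in, with the robot touching nothing.
It also fails if it takes over 54 s, if anything falls off the work surface, if the arm or the gripper's body presses on something with over 40 N, if the wrist force passes 120 N, or if a joint passes its speed limit or range.

ROBOT

A 6-joint arm with a two-finger parallel gripper is mounted at the origin on the work surface. World frame = base frame: x ahead of the robot, y to its left, z up, the work surface at z = 0. Lengths are in m, angles in rad, forces in N, time in s.
With the tool pointing down it reaches from about 0.2 to 0.875 m from the base axis. Payload 3.4 kg.
Tool frame: the origin (TCP) lies between the finger pads; the fingertips stand 25 mm ahead of it and the grasp point (between the pads) lies 6 mm ahead of it (r.nose_length is the z of the fingertips in the tool frame, in m); z points along the fingers, y is the line along which they close (so a half turn about z gives the same grasp; the last joint's range is limited). The gripper opens to 94 mm and grips with 3 to 60 N. Pads are 16 mm wide; open, the fingers measure 119 mm over their backs; the gripper's body (75 mm by 177 mm) begins 78 mm behind the grasp point.
Start: joints at [-1.266, 0.276, 1.505, -0, 1.361, -0.121], TCP at [0.238, -0.524, 0.23] pointing down, gripper open.
Joint ranges: [-2.89, 2.89], [-0.75, 2.08], [0.22, 2.7], [-1.18, 4.32], [0.11, 2.71], [-2.7, 2.7]. Speed limits (rad/s): [2.57, 2.57, 3.14, 3.14, 3.14, 3.14].

INTERFACE

Orientations are given as a unit quaternion [w, x, y, z].
In Python, from plant import r, gripper_to, inverse_kinematics, vision, models, telemetry gives the robot as it stands. Calls block until the motion is done:
- r.move_to(position, orientation): joint-space move of the TCP to a pose.
- r.move_l(position, rot=None, vel=0.15, guard=None): straight line of the TCP; rot=None keeps the orientation; vel is the mean speed in m/s. With guard (N) it stops when the force on the tool has changed by that much, and returns True; else False.
- r.movej(angles): joint-space move.
- gripper_to(opening, f_grip=None): finger opening in m; f_grip is the grip in N (None keeps the last); returns when the fingers have stopped.
- r.hold(seconds).
- inverse_kinematics(position, orientation): joint angles nearest the present ones, or None.
- vision.snapshot(name): name is "scene" or "top"; returns the picture (400x640x3 uint8, red, green, blue); there is no depth.
- vision.get_calibration(name): a dict with "fx", "fy", "cx", "cy" (pixels), "position" and "orientation" of the camera in the world. Camera axes: x right, y down, z forward; pixel columns grow to the right and rows downward; lengths in m; the calibration is good to about 2 mm. A picture is of the moment at which its call begins. get_calibration takes no time and is no camera call.
A pose or a line that the arm cannot do raises r.PlanningError and nothing moves.
- r.sign_off(): hands the job in; it is judged then, once.
Trained networks look in the newest picture that a camera, given by its name, has taken for a name from the list of things; names that differ only in an ending like _2 or _b are one class to them, and where a whole thing is asked for, a point or a joint stands for the part that bears it (a point fixed in the world has none). Each returns a list of dicts, best first, with "score" (0 to 1); they miss things now and then, are a little off and sometimes report something else, mostly with a low value. They report only what shows in the picture. A call takes as long as a camera call. They do not tell look-alikes from the thing itself.
- models.boxes_of(thing, camera): "at" ([x, y, z] in m, in world coordinates, good to about 4 mm: the middle of the surface that is visible of it).
- models.regions_of(thing, camera): "pixels" (400x640 bool, what is visible of it).
- models.mark_of(thing, camera): "at" ([x, y, z] in m, in world coordinates, good to about 4 mm: a listed point, or the origin of a listed thing).
Readings, each from a call of its own:
- telemetry.current_t(): time.
- telemetry.current_joints(): joint angles.
- telemetry.current_dq(): joint speeds.
- telemetry.current_joint_efforts(): joint torques, N m.
- telemetry.current_ee_pos(): TCP position.
- telemetry.current_tool_rot(): TCP orientation.
- telemetry.current_wrist_force(): force on the tool from outside, world axes, zero at the start.
- telemetry.current_torque(): the same for the moment, N m.
- telemetry.current_opening(): finger opening in m.
- telemetry.current_finger_force(): force on a finger pad.
Only numpy, scipy, OpenCV 4.12 (cv2) and the standard library are available. Lean on these libraries where they do the work, as an engineer would, in place of code of your own. Each camera call takes 0.05 s, during which the arm holds its last target. There are 200 camera calls.

## Working session

There is one attempt and no reset: what is moved stays moved. The work goes in short steps, each a Python script; the robot and the scene stay as the last script left them, time stands still between calls to the robot, and variables do not carry over. Pictures are saved under pics/ and viewed, at most 10 in all, crops included, and the job is handed in when it is done.

```bash
mkdir -p pics; ls
python3 - <<'E'
from plant import r, vision, models, telemetry
import cv2, numpy as np
for n in ("scene","top"):
    im=vision.snapshot(n); cv2.imwrite(f"pics/{n}0.png",im[:,:,::-1]); c=vision.get_calibration(n); print(n,c)
    for t in ("pin","block","stand","slot","disc_hole","punch","drift"):
        print(t,[(np.round(d["at"],3).tolist(),round(d["score"],2)) for d in models.mark_of(t,n)][:4])
print(telemetry.current_t(), telemetry.current_tool_rot(), r.nose_length)
E
```

```text
pics
scene {'fx': 451.67494127040857, 'fy': 451.67494127040857, 'cx': 317.3991384941412, 'cy': 201.78723286614255, 'position': array([1.16602563, 0.39776185, 0.91176009]), 'orientation': array([-0.15667786,  0.44212026,  0.82932914, -0.30363612])}
pin [([0.46, 0.369, 0.005], 0.76), ([0.607, 0.391, -0.0], 0.66), ([0.515, 0.393, -0.001], 0.58), ([0.429, 0.293, -0.001], 0.56)]
block [([0.538, 0.239, 0.0], 0.61)]
stand [([0.527, -0.125, 0.002], 0.86), ([0.529, 0.315, 0.012], 0.25)]
slot [([0.596, -0.101, 0.052], 0.76)]
disc_hole [([0.562, -0.179, 0.093], 0.8)]
punch [([0.536, 0.237, 0.013], 0.68)]
drift [([0.545, 0.165, 0.01], 0.72)]
top {'fx': 436.23728142805527, 'fy': 436.23728142805527, 'cx': 324.7840070903347, 'cy': 196.74612029937026, 'position': array([ 0.50153457, -0.02194684,  1.140545  ]), 'orientation': array([-0.03433901,  0.71053025, -0.70264141,  0.01620598])}
pin [([0.61, 0.391, 0.006], 0.71), ([0.432, 0.288, 0.003], 0.62), ([0.514, 0.391, 0.003], 0.57), ([0.526, 0.308, 0.013], 0.55)]
block [([0.538, 0.235, -0.0], 0.68)]
stand [([0.6, -0.114, 0.095], 0.7), ([0.528, -0.125, -0.0], 0.56)]
slot [([0.596, -0.102, 0.053], 0.79)]
disc_hole [([0.6, -0.115, 0.092], 0.74)]
punch [([0.58, -0.414, -0.0], 0.68), ([0.597, -0.114, 0.097], 0.54), ([0.538, 0.239, 0.012], 0.4)]
drift [([0.757, 0.204, 0.0], 0.63), ([0.55, 0.163, 0.013], 0.62)]
0.8 [9.25832922e-05 9.77427138e-01 2.11272767e-01 6.39370713e-06] 0.025
```

View pics/scene0.png

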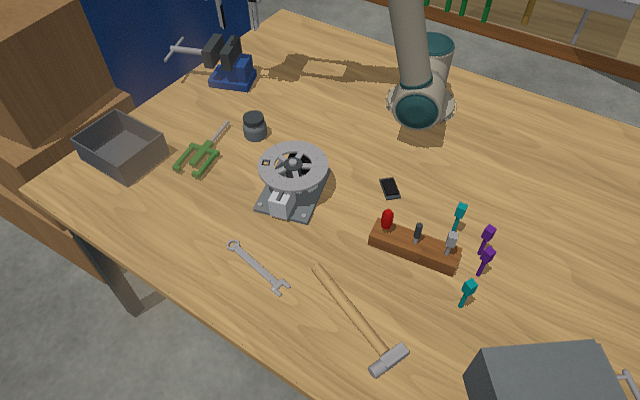

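View pics/top0.png

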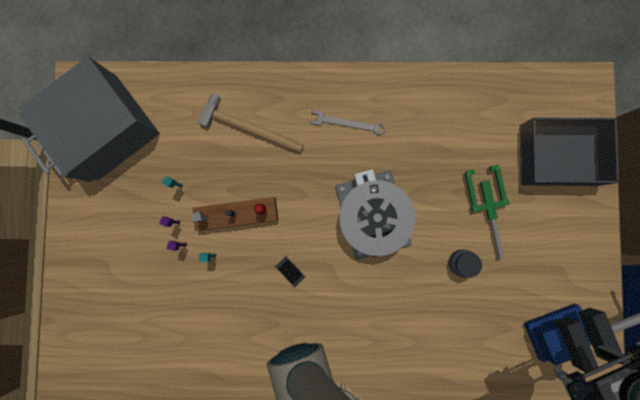

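Candidates for the pin: the steel one in the block, scene (452,240) / top (197,217). The look-alikes are turquoise at scene (460,212) and (468,290), and purple at (487,235) and (486,258). I choose the steel one in the block's +y hole. I'll check it in one close crop, next to the slot.

Run:
```python
import cv2, numpy as np
from plant import models
S=cv2.imread("pics/scene0.png");T=cv2.imread("pics/top0.png")
def crop(im,u,v): # 66x50 -> 396x300
    return cv2.resize(im[v:v+50,u:u+66],(396,300),interpolation=cv2.INTER_CUBIC)
cv2.imwrite("pics/crops.png",np.vstack([np.hstack([crop(T,170,192),crop(S,425,220)]),np.hstack([crop(T,335,155),crop(S,250,170)])]))
for c in("top","scene"):
  for t in("disc","stand","pin"):
    for d in models.regions_of(t,c)[:5]:
      m=d["pixels"].astype(np.uint8); ys,xs=np.nonzero(m)
      cn=max(cv2.findContours(m,0,1)[0],key=len)
      print(c,t,round(d["score"],2),xs.min(),xs.max(),ys.min(),ys.max(),m.sum(), np.round(cv2.fitEllipse(cn)[0],1) if len(cn)>5 else "", np.round(cv2.minAreaRect(cn)[0],1))
      if t!="pin" : break
```

```text
top disc 0.73 339 415 180 255 3972 [376.5 217.4] [376.2 217.2]
top stand 0.67 336 414 169 259 5298 [374.5 214.1] [375.3 212.4]
top pin 0.6 162 181 176 187 139 [170.1 182. ] [171.4 183.2]
top pin 0.53 191 206 212 221 118 [198.2 216.5] [198.6 216.2]
top pin 0.53 166 186 240 250 154 [174.4 245. ] [176. 245.]
top pin 0.46 159 179 216 226 145 [167.3 221.3] [168.8 222.2]
scene disc 0.66 258 328 140 191 2550 [292.9 165.7] [293.  165.5]
scene stand 0.32 368 460 218 275 2494 [415.2 247.5] [414.1 246. ]
scene pin 0.83 458 477 278 307 274 [467.4 289.8] [465.4 292.5]
scene pin 0.75 445 456 231 253 171 [450.7 240.6] [450.2 242.4]
scene pin 0.72 478 496 224 253 224 [486.9 235.4] [485. 239.]
scene pin 0.65 452 467 202 230 179 [459.8 211.9] [457.4 215.7]
scene pin 0.56 476 495 246 275 260 [485.7 257.6] [482.9 260.1]
```

View pics/crops.png

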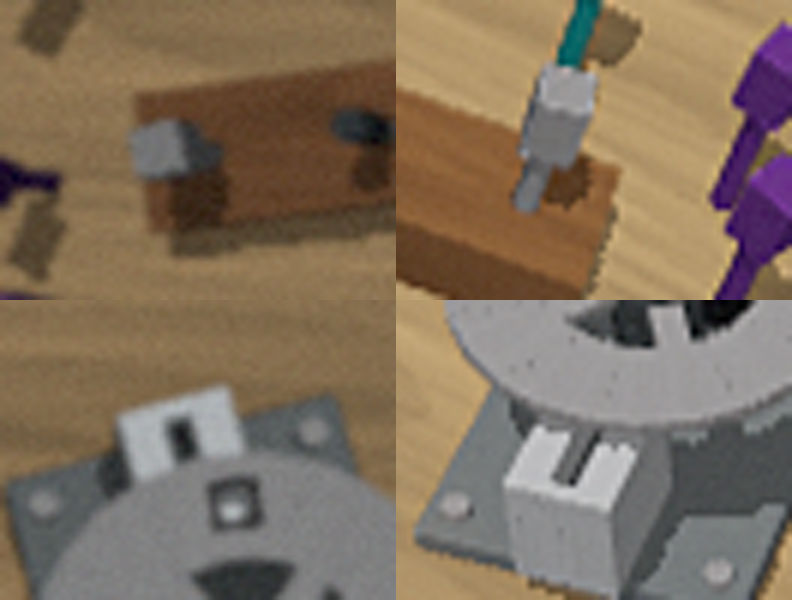

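The close crop confirms it: the grey steel, square-headed pin is in the block's end hole (top view about (196,217), scene about (453,233)). The aluminium slot shows past the rim at top (364,175), scene (278,200). Next I triangulate.

```bash
cat > h.py <<'E'
import numpy as np, cv2
from scipy.spatial.transform import Rotation as R
from scipy.optimize import least_squares
from plant import r, gripper_to, inverse_kinematics, vision, models, telemetry
C={n:vision.get_calibration(n) for n in("scene","top")}
def rot(q): return R.from_quat(np.r_[q[1:],q[0]])
def proj(n,P):
    c=C[n]; p=rot(c["orientation"]).inv().apply(np.atleast_2d(P)-c["position"])
    return np.c_[c["fx"]*p[:,0]/p[:,2]+c["cx"],c["fy"]*p[:,1]/p[:,2]+c["cy"]]
def tri(a,b): # scene pixel, top pixel -> point, residual px
    f=lambda P:np.r_[proj("scene",P)[0]-a,proj("top",P)[0]-b]
    s=least_squares(f,[.5,0,.1]); return s.x,np.abs(s.fun).max()
def onplane(n,uv,z):
    c=C[n]; uv=np.atleast_2d(uv); d=np.c_[(uv[:,0]-c["cx"])/c["fx"],(uv[:,1]-c["cy"])/c["fy"],np.ones(len(uv))]
    d=rot(c["orientation"]).apply(d); return c["position"]+d*((z-c["position"][2])/d[:,2])[:,None]
def quat(yaw): # tool down, closing line (tool y) at angle yaw in the world xy plane
    y=np.array([np.cos(yaw),np.sin(yaw),0]);z=np.array([0,0,-1.]);q=R.from_matrix(np.c_[np.cross(y,z),y,z]).as_quat();return np.r_[q[3],q[:3]]
E
cat > m.py <<'E'
from h import *
cp=lambda u0,v0,L:np.array([[u0+(a+.5)/6-.5,v0+(b+.5)/6-.5] for a,b in L])
# pin head top face centre, block outer-edge corners, slot outer end
pt=cp(170,192,[(160,150)])[0];ps=cp(425,220,[(172,83)])[0]
print("pin head",*tri(ps,pt))
bt=cp(335,155,[(118,113),(228,87),(178,118)]);bs=cp(250,170,[(110,178),(218,206),(171,186)])
for i in range(3): print("stand pt",*tri(bs[i],bt[i]))
print("disc c",*tri([293,165.7],[376.8,217.4]))
print("z72 planes",onplane("top",bt,.072)[:,:2],onplane("scene",bs,.072)[:,:2])
print("disc z92",onplane("top",[376.8,217.4],.092),onplane("scene",[293,165.4],.092))
S=cv2.imread("pics/scene0.png");T=cv2.imread("pics/top0.png")
def f(p):
    R2=lambda L,z:np.array([[p[0]+np.cos(p[2])*a-np.sin(p[2])*b,p[1]+np.sin(p[2])*a+np.cos(p[2])*b,z] for a,b in L])
    Q=R2([(.118,-.023),(.118,.023),(.111,0)],.072); Q=Q[[1,0,2]]
    D=R2([(0,0)],.092)
    return np.r_[(proj("top",Q)-bt).ravel(),(proj("scene",Q)-bs).ravel(),(proj("top",D)-[376.8,217.4]).ravel(),(proj("scene",D)-[293,165.4]).ravel()]
s=least_squares(f,[.528,-.125,.3]);print(s.x,np.round(s.fun,1));print("slot",s.x[:2]+.07*np.array([np.cos(s.x[2]),np.sin(s.x[2])]))
E
python3 m.py
```

```text
pin head [0.52409804 0.31183531 0.10932252] 0.5808355467043498
stand pt [ 0.64610939 -0.08191446  0.08520155] 8.147893467790027
stand pt [ 0.63570379 -0.09221674  0.05510567] 9.645943974206318
stand pt [ 0.63404386 -0.08927594  0.06580663] 0.78923047043412
disc c [ 0.52777855 -0.11986955  0.08007438] 0.5523721357069462
z72 planes [[ 0.63624684 -0.06592221]
 [ 0.64737999 -0.11089692]
 [ 0.63440225 -0.09050216]] [[ 0.64737566 -0.10725909]
 [ 0.63491253 -0.06182759]
 [ 0.63701161 -0.08400445]]
disc z92 [[ 0.52818165 -0.11980123  0.092     ]] [[ 0.53538083 -0.11184034  0.092     ]]
[ 0.52770094 -0.11601394  0.24805663] [ -0.5  -0.1  -0.6  -0.1  -0.7  -0.4  16.7   4.6 -18.8  -4.9  -1.1  -1.3
  -1.6   0.2   0.4  -2.4]
slot [ 0.59555834 -0.09882751]
```

```bash
sed -i 's/(110,178),(218,206),(171,186)/(218,206),(110,178),(171,186)/; s/165\.[47]\]/164.9]/g' m.py
cat >> m.py <<'E'
q=cp(170,192,[(130,132),(178,121),(188,168),(142,180)])
w=onplane("top",q,.112)[:,:2];print(w.mean(0),"edges",[ (round(np.hypot(*(w[(i+1)%4]-w[i])),4),round(np.degrees(np.arctan2(*(w[(i+1)%4]-w[i])[::-1])),1)) for i in range(4)])
b=onplane("top",cp(170,192,[(135,92),(396,60),(150,232)]),.04)[:,:2];print("block edge yaw",np.degrees(np.arctan2(*(b[1]-b[0])[::-1])),b)
p=s.x;pr=[]
for n,im,o in(("top",T,(335,155)),("scene",S,(250,170))):
    big=cv2.resize(im,None,fx=6,fy=6,interpolation=cv2.INTER_CUBIC)
    t=np.linspace(0,2*np.pi,90);W=lambda a,b,z:np.c_[p[0]+np.cos(p[2])*a-np.sin(p[2])*b,p[1]+np.sin(p[2])*a+np.cos(p[2])*b,z+0*a]
    A=np.array
    for L in(W(.09*np.cos(t),.09*np.sin(t),.092),W(A([.09,.118,.118,.09]),A([-.023,-.023,.023,.023]),.072),W(A([.09,.111,.111,.09]),A([-.006,-.006,.006,.006]),.072)):
        cv2.polylines(big,[((proj(n,L)+.5)*6-.5).round().astype(int)],False,(0,0,255),1)
    pr.append(big[(o[1]-2)*6:(o[1]+96)*6,(o[0]-4)*6:(o[0]+62)*6][:,:399])
cv2.imwrite("pics/ov.png",np.hstack(pr))
E
python3 m.py
```

```text
pin head [0.52409804 0.31183531 0.10932252] 0.5808355467043498
stand pt [ 0.635197   -0.06423019  0.07087557] 0.8380894633025378
stand pt [ 0.64679164 -0.10983775  0.06992077] 0.6049332096856119
stand pt [ 0.63404386 -0.08927594  0.06580663] 0.78923047043412
disc c [ 0.52773458 -0.11963663  0.08308729] 0.528785260730956
z72 planes [[ 0.63624684 -0.06592221]
 [ 0.64737999 -0.11089692]
 [ 0.63440225 -0.09050216]] [[ 0.63491253 -0.06182759]
 [ 0.64737566 -0.10725909]
 [ 0.63701161 -0.08400445]]
disc z92 [[ 0.52818165 -0.11980123  0.092     ]] [[ 0.53394104 -0.11288803  0.092     ]]
[ 0.52824049 -0.1178625   0.2710545 ] [-0.7  0.2 -1.  -0.3 -1.  -0.3 -1.  -0.2 -0.6 -0.  -0.9 -1.2 -0.8 -0.
 -0.3 -2.1]
slot [ 0.59568473 -0.09912016]
[0.52461878 0.30981572] edges [(np.float64(0.0196), np.float64(-76.5)), (np.float64(0.0191), np.float64(-166.1)), (np.float64(0.0188), np.float64(105.2)), (np.float64(0.0197), np.float64(16.0))]
block edge yaw -82.41831230535163 [[0.55079526 0.34433482]
 [0.56556532 0.23336787]
 [0.49167344 0.33593149]]
```

View pics/ov.png

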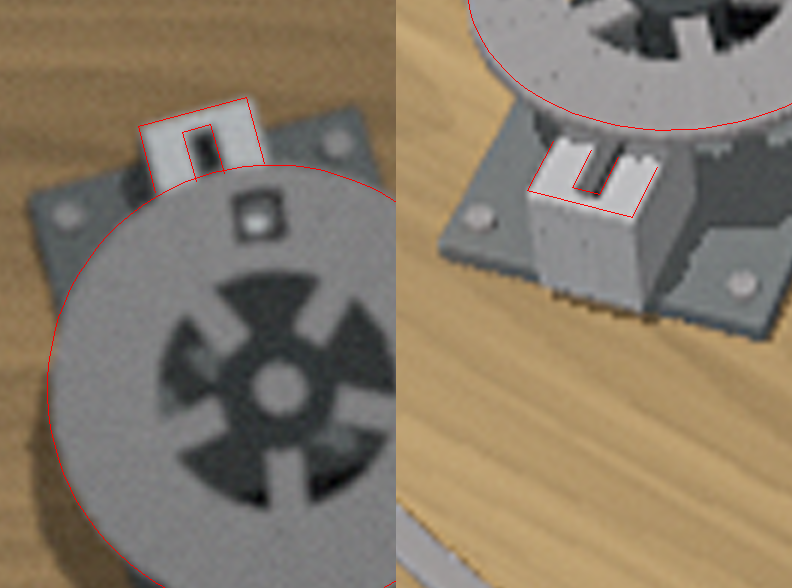

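The overlay matches the stand and the disc rim to about 1 px (2.5 mm), with opposite bias in the two cameras. I'll correct that later relative to the held pin. The heights check out: pin head top 0.109 (expected 0.112), block top 0.070 (0.072). Now to grasp the pin.

Run:
```python
from h import *
px,py=.524,.311; q=quat(np.radians(14.5)); q2=quat(np.radians(194.5))
for k in(q,q2):
    j=inverse_kinematics([px,py,.2],k); print(None if j is None else np.round(j,2))
for a in(.271+np.pi/2,.271-np.pi/2,.271,.271+np.pi):
    j=inverse_kinematics([.5957,-.0991,.2],quat(a)); print(round(a,2),None if j is None else np.round(j,2))
j1=inverse_kinematics([px,py,.2],q);j2=inverse_kinematics([px,py,.2],q2)
k=[x for x in((j1,q),(j2,q2)) if x[0] is not None];k=min(k,key=lambda x:abs(x[0][5]));q=k[1]
r.move_to([px,py,.22],q); gripper_to(.05,5)
print("guard",r.move_l([px,py,.101],vel=.12,guard=6))
f0=telemetry.current_wrist_force(); gripper_to(.0,5); f1=telemetry.current_wrist_force()
print(telemetry.current_ee_pos(),f0,f1,telemetry.current_opening(),telemetry.current_finger_force(),telemetry.current_torque(),telemetry.current_t())
```

```text
[ 0.42  0.34  1.48 -0.    1.32  0.17]
None
1.84 [-0.28  0.34  1.49 -0.    1.31 -2.12]
-1.3 [-0.28  0.34  1.49 -0.    1.31  1.02]
0.27 [-0.28  0.34  1.49 -0.    1.31 -0.55]
3.41 [-0.28  0.34  1.49 -0.    1.31  2.59]
guard False
[0.52455442 0.31112184 0.1012451 ] [0.78773796 0.02918007 0.83842845] [ 0.82588376  0.1559599  -0.15445433] 0.020154798106433575 4.995646700263023 [ 0.01185402 -0.32170745 -0.0344869 ] 6.725
```

Run:
```python
from h import *
gripper_to(.0,40)
p=telemetry.current_ee_pos(); print("guard",r.move_l([p[0],p[1],.235],vel=.1))
print(telemetry.current_opening(),telemetry.current_finger_force(),telemetry.current_wrist_force())
a=.271-np.pi/2
r.move_to([.5957,-.0991,.215],quat(a))
r.hold(.3)
print(telemetry.current_ee_pos(),telemetry.current_wrist_force(),telemetry.current_t())
out=[]
for n,o in(("top",(335,155)),("scene",(250,115))):
    im=vision.snapshot(n)[:,:,::-1]; cv2.imwrite(f"pics/{n}1.png",im)
    out.append(cv2.resize(im[o[1]:o[1]+98,o[0]:o[0]+66],None,fx=6,fy=6,interpolation=cv2.INTER_CUBIC))
cv2.imwrite("pics/c1.png",np.hstack(out))
P=telemetry.current_ee_pos()
for n,o in(("top",(335,155)),("scene",(250,115))): print(n,[((proj(n,P-[0,0,d])-o+.5)*6-.5).round(1).tolist() for d in(.091,.023)])
```

```text
guard False
0.01963688562106666 39.990988969802856 [-0.05729955  0.09611035 -2.60827681]
[ 0.59582847 -0.09833838  0.21509337] [ 0.6039613   1.19366823 -2.46149239] 10.275
top [[[207.1, 200.4]], [[221.3, 183.2]]]
scene [[[194.5, 351.4]], [[182.3, 228.3]]]
```

View pics/c1.png

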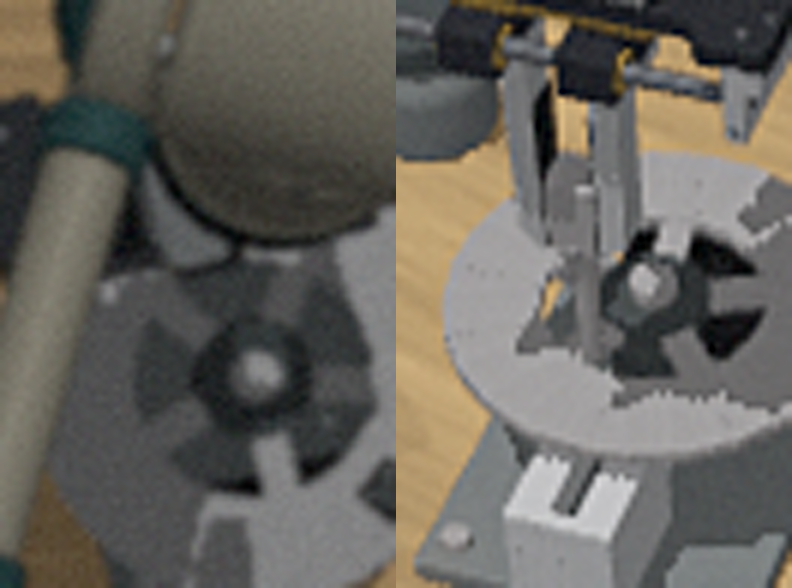

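The top view is hidden by the arm. In the scene view the pin hangs straight, with its tip at about crop (199,352). That is +0.9 px from the prediction, the same shift the stand shows, so the fit holds in the pin's own frame (slot ≈ (0.5957, −0.0995)). Next is a light touch-down.

```bash
cat >> h.py <<'E'
SL=np.array([.5957,-.0995]); OFF=.09125
def goto(xy,z,vel=.05,guard=None):
    return r.move_l([*(np.array(xy)+E0),z],vel=vel,guard=guard)
E0=np.zeros(2)
E
python3 - <<'E'
import h; from h import *
goto(SL,.192,.06); r.hold(.3)
h.E0=SL-telemetry.current_ee_pos()[:2]; print("err",h.E0, telemetry.current_ee_pos()[2])
goto(SL,.190,.02); r.hold(.4)
print(telemetry.current_ee_pos(),[np.round(telemetry.current_wrist_force(),2).tolist() for _ in range(3)])
vision.snapshot("scene"); print([ (np.round(d["at"],3),round(d["score"],2)) for d in models.mark_of("disc_hole","scene")])
f0=telemetry.current_wrist_force()
z=.190-.0045; goto(SL,z,.02)
for i in range(16):
    z-=.0005; goto(SL,z,.02); r.hold(.05)
    f=telemetry.current_wrist_force()-f0; print(round(z*1e3,1),round(telemetry.current_ee_pos()[2]*1e3,2),np.round(f,2))
    if f[2]>.9: break
print(telemetry.current_t())
E
```

```text
err [-2.05442245e-04  3.38902036e-05] 0.19237206767606016
[ 0.59550574 -0.09950115  0.19000115] [[-0.72, -0.25, -1.32], [-0.72, -0.25, -1.32], [-0.72, -0.25, -1.32]]
[(array([ 0.476, -0.068,  0.091]), 0.83), (array([ 0.524, -0.121, -0.   ]), 0.29)]
185.0 185.05 [ 0.36 -0.23  0.84]
184.5 184.49 [ 1.   -0.68  1.26]
12.9333
```

```bash
cat > w.py <<'E'
from h import *
import sys
n=int(sys.argv[1])
for i in range(n):
    r.hold(.1); f=telemetry.current_wrist_force()-np.array([-.72,-.25,-1.32]); t=np.array([-.267,.964]); rd=np.array([.964,.267])
    print(round(telemetry.current_t(),2),np.round(telemetry.current_ee_pos()*1e3,2),"tan %.2f rad %.2f z %.2f"%(f[:2]@t,f[:2]@rd,f[2]))
vision.snapshot("scene")
d=models.mark_of("disc_hole","scene"); d=[x for x in d if x["at"][2]>.07]
if d:
    v=d[0]["at"][:2]-np.array([.5282,-.118]); print(np.round(d[0]["at"],3),"angle to slot",np.degrees(np.arctan2(v[1],v[0]))-15.5,np.hypot(*v))
E
python3 w.py 8
```

```text
13.03 [595.5  -99.45 184.53] tan -0.85 rad 0.77 z -0.35
13.13 [595.49 -99.49 184.54] tan 0.83 rad 1.49 z -0.04
13.23 [595.5  -99.49 184.53] tan 0.06 rad 1.26 z -0.73
13.33 [595.52 -99.49 184.5 ] tan 0.37 rad 0.72 z -0.38
13.43 [595.5  -99.48 184.48] tan -0.19 rad 0.70 z 0.37
13.53 [595.51 -99.48 184.49] tan -0.66 rad 0.83 z -0.25
13.63 [595.5  -99.47 184.5 ] tan -0.09 rad 0.08 z -0.38
13.73 [595.52 -99.49 184.51] tan -0.19 rad 0.49 z -0.79
[ 0.528 -0.048  0.09 ] angle to slot 74.9086648209902 0.07010178314422537
```

```bash
cat > t.py <<'E'
from h import *
import h
h.E0=np.array([-2e-4,0])+[2e-4*0,0]
def ang():
    t=telemetry.current_t(); vision.snapshot("scene")
    for x in models.mark_of("disc_hole","scene"):
        a=x["at"]
        v=a[:2]-np.array([.5282,-.118])
        if a[2]>.07 and .05<np.hypot(*v)<.09 and x["score"]>.3: return t,(np.degrees(np.arctan2(v[1],v[0]))-15.5+180)%360-180,x["score"]
    return t,None,0
def track(z,T):
    t0=telemetry.current_t(); H=[]; last=None
    while telemetry.current_t()-t0<T:
        t,a,s=ang(); w=None
        if a is not None:
            if last: w=np.radians((a-last[1])%360)/(t-last[0]); 
            if last and w*(t-last[0])>5: w-=2*np.pi/(t-last[0])
            last=(t,a)
        F=np.mean([(r.hold(.03),telemetry.current_wrist_force())[1] for _ in range(3)],0)-[-.72,-.25,-1.32]
        print("%.2f a=%s w=%s z=%.2f F tan %.2f rad %.2f z %.2f"%(t,None if a is None else round(a),None if w is None else round(w,2),telemetry.current_ee_pos()[2]*1e3,F[:2]@[-.267,.964],F[:2]@[.964,.267],F[2]))
        H.append((a,w))
        if len(H)>2 and all(x[0] is not None and x[1] is not None and abs(x[1])<.12 for x in H[-3:]): print("stopped"); return
        if w is not None and a is not None and not(-25<a<25):
            if w>1.3: z-=.0004; goto(SL,z,.02)
            elif w<.4: z+=.0003; goto(SL,z,.02)
    return
E
python3 - <<'E'
from t import *
t,a,s=ang(); print(a); 
if a is not None: r.hold(max(0,np.radians((-130-a)%360)/3-.1))
goto(SL,.1806,.02); track(.1806,4)
E
```

```text
89.4728757667869
14.99 a=-95 w=None z=180.70 F tan 0.22 rad 0.67 z 0.35
15.19 a=-87 w=0.65 z=180.68 F tan 0.75 rad 0.62 z 1.19
15.39 a=-80 w=0.65 z=180.62 F tan 0.96 rad 0.85 z 0.86
15.59 a=-71 w=0.81 z=180.61 F tan 0.95 rad 0.45 z 0.61
15.79 a=-65 w=0.52 z=180.59 F tan 0.21 rad 1.04 z 0.50
15.99 a=-57 w=0.64 z=180.60 F tan 0.50 rad 1.03 z 0.55
16.19 a=-51 w=0.6 z=180.60 F tan 0.49 rad 0.48 z 1.04
16.39 a=-45 w=0.53 z=180.61 F tan 0.43 rad 0.65 z 0.83
16.59 a=-35 w=0.79 z=180.61 F tan 0.26 rad 0.52 z 0.66
16.79 a=-28 w=0.6 z=180.59 F tan 0.40 rad 0.59 z 0.74
16.99 a=-22 w=0.57 z=180.60 F tan 0.71 rad 0.70 z 0.45
17.19 a=-16 w=0.51 z=180.60 F tan 0.39 rad 0.98 z 0.76
17.39 a=-7 w=0.75 z=180.59 F tan 0.23 rad 1.33 z 0.34
17.59 a=-2 w=0.45 z=180.42 F tan 1.38 rad 0.21 z -0.06
17.79 a=3 w=0.49 z=180.49 F tan 0.56 rad 0.40 z 0.13
17.99 a=3 w=-0.07 z=180.57 F tan 1.30 rad 0.86 z -0.45
18.19 a=3 w=0.01 z=180.59 F tan 0.29 rad 0.66 z 0.04
18.39 a=-1 w=-0.32 z=180.57 F tan 0.82 rad 0.31 z -0.12
18.59 a=None w=None z=180.60 F tan 1.49 rad 0.64 z -0.23
18.79 a=5 w=0.25 z=180.60 F tan 0.56 rad 1.04 z -0.37
```

The disc slowed to about 0.6 rad/s, then stopped with the window at the pin and Fz back to 0, so it is caught. Now the gentle push through.

Run:
```python
from t import *
def st(m): print(m,round(telemetry.current_t(),2),np.round(telemetry.current_ee_pos()*1e3,2),np.round(telemetry.current_wrist_force()-[-.72,-.25,-1.32],2))
print(goto(SL,.167,.02,guard=4)); st("above slot")
print(goto(SL,.155,.015,guard=4)); st("in slot")
if telemetry.current_ee_pos()[2]<.157:
    print(goto(SL,.1415,.015,guard=3)); st("floor")
t,a,s=ang(); print(a)
im=vision.snapshot("scene")[:,:,::-1]; cv2.imwrite("pics/c2.png",cv2.resize(im[115:215,245:345],None,fx=6,fy=6,interpolation=cv2.INTER_CUBIC))
```

```text
False
above slot 19.82 [595.34 -99.53 166.97] [0.97 1.69 0.15]
False
in slot 20.77 [595.42 -99.5  155.01] [ 1.08  0.94 -0.16]
True
floor 21.52 [595.47 -99.46 143.31] [0.25 0.36 5.4 ]
-0.20409171234314272
```

View pics/c2.png

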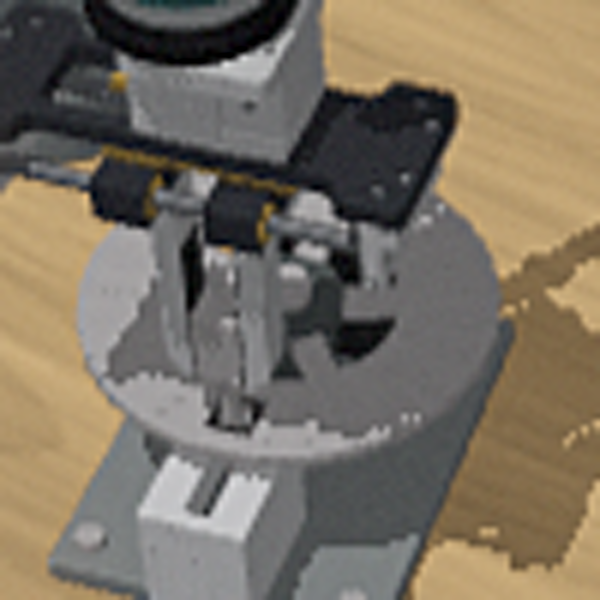

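The pin stands on the slot floor (TCP at 143.3 mm, expected 143.25), with its shank in the dark-edged window at crop (233,412) and the disc still. Release and retreat.

Run:
```python
from t import *
goto(SL,.1433,.02)
gripper_to(.05); r.hold(.3)
r.move_l([*SL,.26],vel=.1); r.move_l([.45,-.30,.30],vel=.25); r.hold(.3)
for i in range(3): print(ang())
print("pin",[(np.round(d["at"],3).tolist(),round(d["score"],2)) for d in models.mark_of("pin","scene")],telemetry.current_t())
o=[]
for n,(u,v) in(("scene",(245,110)),("top",(330,150))):
    im=vision.snapshot(n)[:,:,::-1]; o.append(cv2.resize(im[v:v+100,u:u+100],(400,400),interpolation=cv2.INTER_CUBIC))
cv2.imwrite("pics/c3.png",np.hstack(o))
```

```text
(25.65, np.float64(1.2381732805328625), 0.71)
(25.75, np.float64(4.682580403848618), 0.84)
(25.85, np.float64(4.337390204547432), 0.61)
pin [([0.608, 0.392, 0.001], 0.81), ([0.459, 0.372, 0.004], 0.72), ([0.601, -0.1, 0.054], 0.6), ([0.515, 0.394, -0.001], 0.6), ([0.428, 0.294, -0.001], 0.53)] 26.0
```

View pics/c3.png

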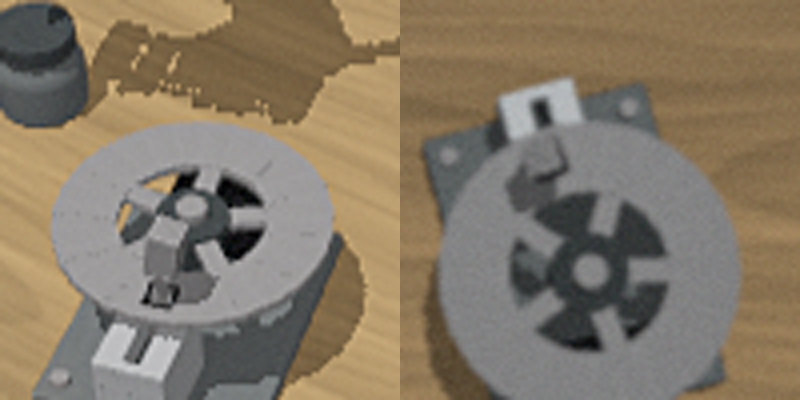

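The pin stands free and upright in the window above the slot (crop (163,265) scene, (543,158) top). The disc is locked and the gripper is clear.

```bash
python3 -c "
from h import *
print(r.sign_off())"
```

```text
the job is handed in; nothing more can be done
None
```

The locking pin now stands free on the slot floor through the disc's window and holds the disc still; I handed the job in at about 26 s of the 54 s allowed.

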